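Put the desk things into their own trays

TASK

Tidy the teacher's desk: put the blackboard eraser, the stapler, the glue stick and the round clip pot each into the low organiser tray of its own shape and size, the one it fits closely. Each should sit upright and flat on the floor of its tray, and be let go. Leave the mug where it stands, and do not let anything you put away tip over.

Things in the scene. Friction and masses are not known exactly. Their poses are not given: they have to be found in the camera images.
- eraser: Blackboard eraser, standing on its felt: oblong block 130 (x) by 52 (y) by 44 mm high, lower half dark grey felt, upper half (50 mm wide) brown wooden back. 0.1 kg. Origin: centre of its underside; x along its length, z up. Loose. Belongs in eraser_tray.
- stapler: Black desk stapler standing on its base: 120 (x) by 30 (y) by 47 mm high; base plate 12 mm high, above it the closed upper arm, 112 long (from x = -58 to +54) and 28 mm wide, between 26 and 46 mm above the underside, joined to the base at its -x end. 0.22 kg. Origin: centre of its underside; x along its length, z up. Loose. Belongs in stapler_tray, either way round.
- glue_stick: Glue stick standing upright: round, 30 mm in diameter, 86 mm high, white with a grey cap. 45 g. Origin: centre of its underside; z up along its axis. Loose. Belongs in glue_tray.
- clip_pot: Closed paper-clip pot: squat grey cylinder with a black rim on top, 60 mm in diameter, 48 mm high. 0.14 kg. Origin: centre of its underside; z up. Loose. Belongs in clip_tray.
- eraser_tray: The wider oblong tray, for the eraser: inside 146 (x) by 68 mm (y), outside 152 by 74 mm. Fixed to the desk and does not move. Off-white, open on top; floor 3 mm thick, upright wall 3 mm thick, rim 12 mm above the desk. Origin: centre of its underside, on the desk; z up, x along its length.
- stapler_tray: The narrow oblong tray, for the stapler: inside 136 (x) by 46 mm (y), outside 142 by 52 mm. Fixed to the desk and does not move. Off-white, open on top; floor 3 mm thick, upright wall 3 mm thick, rim 12 mm above the desk. Origin: centre of its underside, on the desk; z up, x along its length.
- glue_tray: The small round tray, for the glue stick: inside diameter 46 mm, outside 52 mm. Fixed to the desk and does not move. Off-white, open on top; floor 3 mm thick, upright wall 3 mm thick, rim 12 mm above the desk. Origin: centre of its underside, on the desk; z up.
- clip_tray: The large round tray, for the clip pot: inside diameter 76 mm, outside 82 mm. Fixed to the desk and does not move. Off-white, open on top; floor 3 mm thick, upright wall 3 mm thick, rim 12 mm above the desk. Origin: centre of its underside, on the desk; z up.
- mug: White mug, 80 mm in diameter, 92 mm high, standing at the far side of the work; leave it alone. Loose. Origin: centre of its underside; handle towards its +y.

How it is judged:
By the outcome, as a careful person would: the job done as asked, in the order asked, and still so for the second after the job is handed in, with the robot touching nothing.
It also fails if it takes over 112 s, if anything falls off the work surface, if the arm or the gripper's body presses on something with over 40 N, if the wrist force passes 120 N, or if a joint passes its speed limit or range.

ROBOT

A 6-joint arm with a two-finger parallel gripper is mounted at the origin on the work surface. World frame = base frame: x ahead of the robot, y to its left, z up, the work surface at z = 0. Lengths are in mm, angles in degrees, forces in N, time in s.
With the tool pointing down it reaches from about 300 to 850 mm from the base axis. Payload 4.2 kg.
Tool frame: the origin (TCP) lies on the centre line of the jaws, within the pads' length; the fingertips stand 14 mm ahead of it and the grasp point (between the pads) lies 5 mm behind it; z points along the fingers, y is the line along which they close (so a half turn about z gives the same grasp; the last joint's range is limited). The gripper opens to 91 mm and grips with 3 to 60 N. Pads are 32 mm wide; open, the fingers measure 118 mm over their backs; the gripper's body (76 mm by 178 mm) begins 60 mm behind the grasp point.
Start: joints at [74.485, 18.312, 89.639, -0, 72.044, -1.146], TCP at [142.704, 557.025, 227.976] pointing down, gripper open.
Joint ranges: [-177.97, 177.97], [-48.28, 115.42], [12.27, 149.76], [-77.06, 257.06], [2.81, 150.46], [-146.56, 146.56]. Speed limits (degrees/s): [147.25, 147.25, 180, 180, 180, 180].

INTERFACE

Orientations are given as [roll, pitch, yaw] about the fixed x, y, z axes, in that order (R = Rz(yaw) Ry(pitch) Rx(roll)).
In Python, from workcell import env gives the robot as it stands.
- The arm moves only by the tool arm_command, never from a script. Its argument "motion" is a list of rows, each an object with "offset": the shift along the tool's x, y, z in m, a list of three; "spin": the turn about the tool's z in rad. In form: [{"offset": [tx, ty, tz], "spin": spin}, ...]. A call has 1 to 5 rows; each row shifts and turns the commanded pose from where the row before left it, along the tool's axes as they then stand; what a row does not reach is not made up. A row lasts 1/8 s, in which the tool goes at most 62.5 mm and 10.7 degrees, less where a joint would pass 70% of its speed; a pose out of reach is approached as far as the arm can. A call with a gripper value outside its range is refused whole. "jaw" is the finger opening in m, from 0 to 0.0912, set as the call begins (left out, the last holds). The fingers move at their own pace and stop on an object; "newtons" is the grip in N (left out, the last holds). Time passes only in rows, so rows that do not move let the fingers close. It gives the time, the measured TCP pose, the force, the opening and the grip force at its end, in the units of the state.
- env.state(): the state, without advancing time (a new reading comes with each control period).
- env.grab_frame(name): name is "scene" or "top" or "wrist"; returns (picture, depth): 480x640x3 uint8, blue, green, red; 480x640 float32, mm along the optical axis (not along the pixel's ray), 0 where there is no reading.
- env.camera_model(name): a dict with "fx", "fy", "cx", "cy" (pixels), "eye" and "rotation" of the camera in the world; the wrist camera has in their place "hand_eye" (4x4, takes a point from camera to tool coordinates, whose origin is the TCP and whose axes are the flange's). Camera axes: x right, y down, z forward; pixel columns grow to the right and rows downward; lengths in mm; the calibration is good to about 2 mm. A picture is of the moment at which its call begins: read the wrist's pose just before it. camera_model takes no time and is no camera call.
- env.job_done(): hands the job in; it is judged then, once.
Trained networks look in the newest picture that a camera, given by its name, has taken for a name from the list of things; names that differ only in an ending like _2 or _b are one class to them, and where a whole thing is asked for, a point or a joint stands for the part that bears it (a point fixed in the world has none). Each returns a list of dicts, best first, with "score" (0 to 1); they miss things now and then, are a little off and sometimes report something else, mostly with a low value. They report only what shows in the picture. A call takes as long as a camera call.
- env.boxes_of(camera, target): "bbox" ([left, top, right, bottom] in pixels, round what is visible of it).
- env.pinpoint(camera, target): "location" ([column, row] in pixels: a listed point, or the origin of a listed thing).
The state is a dict: "time_s": time; "qpos": joint angles; "qvel": joint speeds; "effort": joint torques, N m; "ee_pos": TCP position; "ee_rot": TCP orientation; "force": force on the tool from outside, world axes, zero at the start; "torque": the same for the moment, N m; "gripper_width": finger opening in mm; "gripper_force": force on a finger pad.
Only numpy, scipy, OpenCV 4.12 (cv2) and the standard library are available. Lean on these libraries where they do the work, as an engineer would, in place of code of your own. Each camera call takes 0.05 s, during which the arm holds its last target. There are 200 camera calls.

## Working session

There is one attempt and no reset: what is moved stays moved. The work goes in short steps, Python scripts to look and compute and a tool call to move; the robot and the scene stay as the last step left them, time stands still between calls to the robot, and variables do not carry over. Pictures are saved under pics/ and viewed, at most 14 in all, crops included, and the job is handed in when it is done.

Besides the shell and the picture viewer there is one more tool, called after "Request:" as name(argument=value, ...) on one line, values as JSON. arm_command: Moves the arm, as the interface text tells. Its arguments: {"type":"object","properties":{"motion":{"type":"array"},"jaw":{"type":"number"},"newtons":{"type":"number"}},"required":["motion"]}

```bash
mkdir -p pics; ls; cat > h.py <<'E'
import numpy as np, cv2
from workcell import env
def P(name,c,r,z,m=None):
    m=m or env.camera_model(name); R=np.array(m['rotation']);e=np.array(m['eye'])
    d=R@np.array([(c-m['cx'])/m['fx'],(r-m['cy'])/m['fy'],1]); return e+d*(z-e[2])/d[2]
E
python3 - <<'E'
from h import *
print(env.state()); print(env.camera_model('top')); print(env.camera_model('wrist'))
for n in ('top','scene'):
    im,d=env.grab_frame(n); cv2.imwrite(f'pics/{n}0.png',im); np.save(f'{n}d.npy',d)
    if n=='top':
        for t in 'eraser stapler glue_stick clip_pot eraser_tray stapler_tray glue_tray clip_tray mug'.split():
            p=env.pinpoint(n,t)[:2]
            print(t,[(np.round(x['location']),round(x['score'],2),P(n,*x['location'],0).round()) for x in p])
E
```

```text
pics
{'time_s': 0.0, 'qpos': array([ 7.44843953e+01,  1.83517790e+01,  8.97053025e+01, -1.38070572e-04,
        7.20434264e+01, -1.14799580e+00]), 'qvel': array([ 0.13640702,  0.07889238, -0.02048267,  0.06544961, -0.02362033,
       -0.0396239 ]), 'effort': array([ 1.53525662e-04, -4.12464023e+01, -2.31976175e+01,  7.28286593e-02,
        4.55609872e-02, -1.34907018e-04]), 'ee_pos': array([142.57629496, 556.55808146, 227.12635038]), 'ee_rot': array([-1.79899510e+02, -1.88242645e-03,  1.65632432e+02]), 'force': array([ 0.37681687,  0.58796383, -0.67999192]), 'torque': array([-0.02107153, -0.02054509,  0.02490973]), 'gripper_force': 0.0, 'gripper_width': 90.91382271083623}
{'fx': 526.7726857258195, 'fy': 526.7726857258195, 'cx': 323.45426381170114, 'cy': 236.1685204935365, 'eye': array([ 446.11863315,  -14.1759328 , 1043.86028474]), 'rotation': array([-171.80931378,    1.11468366,  -88.61287369])}
{'fx': 380.4507643042311, 'fy': 380.4507643042311, 'cx': 315.1253756223056, 'cy': 239.3944664879386, 'hand_eye': array([[ 1.20628681e-03, -9.69923179e-01, -2.43408243e-01,
         6.88222611e+01],
       [ 9.99998528e-01,  8.72952673e-04,  1.47730414e-03,
        -4.22374627e-01],
       [-1.22038765e-03, -2.43409666e-01,  9.69922804e-01,
        -1.56017749e+02],
       [ 0.00000000e+00,  0.00000000e+00,  0.00000000e+00,
         1.00000000e+00]])}Traceback (most recent call last):
  File "<stdin>", line 8, in <module>
  File "h.py", line 5, in P
    d=R@np.array([(c-m['cx'])/m['fx'],(r-m['cy'])/m['fy'],1]); return e+d*(z-e[2])/d[2]
                                                                                   ~^^^
IndexError: invalid index to scalar variable.
```

```bash
cat > h.py <<'E'
import numpy as np, cv2
from scipy.spatial.transform import Rotation as Ro
from workcell import env
def rpy(a): return Ro.from_euler('xyz',a,degrees=True).as_matrix()
def cam(name,st=None):
    m=env.camera_model(name)
    if name=='wrist':
        st=st or env.state(); H=np.array(m['hand_eye']); R=rpy(st['ee_rot'])
        return m,R@H[:3,:3],np.array(st['ee_pos'])+R@H[:3,3]
    return m,rpy(m['rotation']),np.array(m['eye'])
def P(C,c,r,z):
    m,R,e=C; d=R@np.array([(c-m['cx'])/m['fx'],(r-m['cy'])/m['fy'],1]); return e+d*(z-e[2])/d[2]
def cloud(C,d):
    m,R,e=C; v,u=np.mgrid[:480,:640]
    X=np.stack([(u-m['cx'])/m['fx']*d,(v-m['cy'])/m['fy']*d,d],-1); return X@R.T+e
E
python3 - <<'E'
from h import *
H={'eraser':0,'stapler':0}
for n in ('top','scene'):
    im,d=env.grab_frame(n); cv2.imwrite(f'pics/{n}0.png',im); np.save(f'{n}d.npy',d)
    if n=='top':
        C=cam(n)
        for t in 'eraser stapler glue_stick clip_pot eraser_tray stapler_tray glue_tray clip_tray mug'.split():
            p=env.pinpoint(n,t)[:2]
            print(t,[(np.round(x['location']),round(x['score'],2),P(C,*x['location'],0).round()) for x in p])
E
```

```text
eraser [(array([528., 264.]), 0.77, array([ 548., -396.,    0.]))]
stapler [(array([376., 311.]), 0.95, array([450., -97.,   0.]))]
glue_stick [(array([483., 359.]), 0.6, array([ 363., -304.,    0.]))]
clip_pot [(array([280., 302.]), 0.96, array([462.,  93.,   0.]))]
eraser_tray [(array([124., 254.]), 0.97, array([552., 409.,   0.]))]
stapler_tray [(array([393., 212.]), 0.67, array([ 649., -128.,    0.]))]
glue_tray [(array([173., 356.]), 0.88, array([353., 297.,   0.])), (array([276., 302.]), 0.3, array([462.,  99.,   0.]))]
clip_tray [(array([260., 204.]), 0.73, array([660., 139.,   0.]))]
mug [(array([333., 138.]), 0.84, array([800.,  -4.,   0.]))]
```

View pics/top0.png

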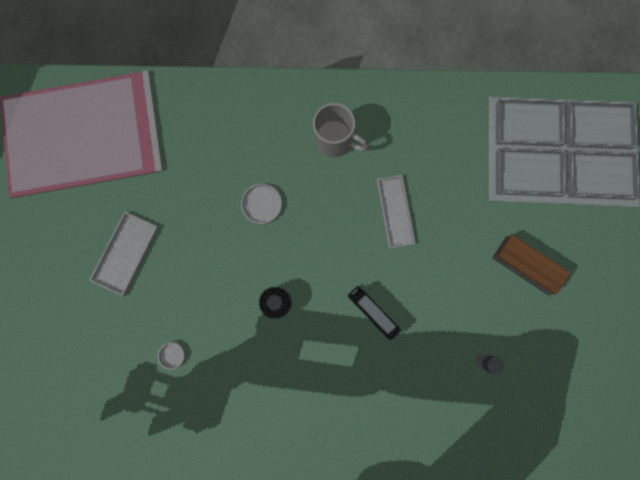

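View pics/scene0.png

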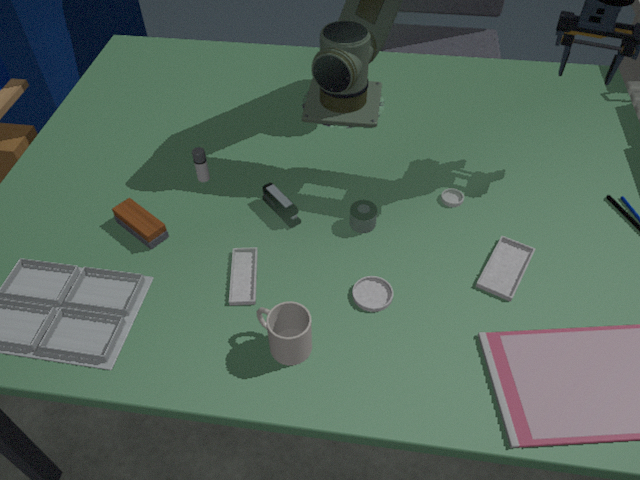

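```bash
python3 - <<'E'
from h import *
im=cv2.imread('pics/top0.png'); d=np.load('topd.npy'); C=cam('top'); X=cloud(C,d)
dk=X[300:330,180:240,2]; print('desk z',np.median(dk[d[300:330,180:240]>0]))
hsv=cv2.cvtColor(im,cv2.COLOR_BGR2HSV)
for n,(c,r),zt in [('eraser',(532,264),44),('stapler',(374,312),47),('glue',(491,364),86),('pot',(275,302),48),('et',(124,254),12),('st',(396,212),12),('gt',(172,356),12),('ct',(262,204),12),('mug',(334,130),92)]:
    w=50; sl=np.s_[max(r-w,0):r+w,max(c-w,0):c+w]
    if n in('et','st','gt','ct'): m=((hsv[sl][...,1]<50)&(hsv[sl][...,2]>70))
    else: m=(X[sl][...,2]>zt-12)&(X[sl][...,2]<zt+10)
    m=m.astype(np.uint8); k,l,s,ce=cv2.connectedComponentsWithStats(m)
    i=1+np.argmax(s[1:,4]); pts=np.argwhere(l==i)[:,::-1]+[max(c-w,0),max(r-w,0)]
    W=np.array([P(C,u,v,zt)[:2] for u,v in pts]).astype(np.float32)
    (cx,cy),(a,b),an=cv2.minAreaRect(W)
    L=an if a>b else an+90
    z=X[pts[:,1],pts[:,0],2]
    print(n,'c',round(cx,1),round(cy,1),'mean',W.mean(0).round(1),'size',round(a,1),round(b,1),'long axis',round((L+90)%180-90,1),'z',np.percentile(z,[10,50,90]).round(1))
E
```

```text
desk z -1.1902205762426092
eraser c 544.5 -388.5 mean [ 544.6 -389.1] size 131.0 52.3 long axis 56.9 z [39.  41.6 44.1]
stapler c 445.0 -91.5 mean [444.9 -91.9] size 109.7 27.7 long axis 46.2 z [40.9 44.6 47.3]
glue c 359.7 -299.5 mean [ 359.8 -299.4] size 29.8 29.3 long axis 88.9 z [80.9 83.6 86. ]
pot c 461.2 97.7 mean [461.3  98.2] size 57.8 58.5 long axis -88.6 z [44.1 46.7 49. ]
et c 552.6 407.0 mean [551.6 406.8] size 79.7 157.2 long axis -22.3 z [-0.5  2.5  9.8]
st c 647.4 -132.1 mean [ 646.9 -132.2] size 146.8 57.4 long axis 10.8 z [-1.4  1.7  9.3]
gt c 355.1 298.2 mean [355.7 298.6] size 53.8 53.3 long axis 47.0 z [-0.8  2.8 10.8]
ct c 657.8 136.2 mean [657.8 136. ] size 83.7 84.6 long axis -88.8 z [-1.1  2.   9.5]
mug c 797.6 -6.0 mean [798.4  -6. ] size 80.5 77.3 long axis 1.0 z [83.  89.1 91.7]
```

```bash
cat > plan.py <<'E'
import sys,json,math
from h import *
# plan.py x y z yaw [lin] : rows to go (polar interpolation, or straight line)
x,y,z,yaw=map(float,sys.argv[1:5]); lin='lin' in sys.argv
s=env.state(); p=np.array(s['ee_pos']); a=s['ee_rot'][2]
print('t',round(s['time_s'],2),'at',p.round(1),np.round(s['ee_rot'],2),'w',round(s['gripper_width'],1),'F',np.round(s['force'],1))
if yaw==999: yaw=a
dy=(yaw-a+180)%360-180
pol=lambda q:np.array([math.hypot(*q[:2]),math.atan2(q[1],q[0]),q[2]])
A,B=pol(p),pol((x,y,z)); T=np.array([x,y,z])
L=np.linalg.norm(T-p) if lin else math.hypot(np.hypot(B[0]-A[0],B[2]-A[2]),max(A[0],B[0])*abs(B[1]-A[1]))
n=max(1,math.ceil(L/58),math.ceil(abs(dy)/9.8)); cur=p.copy(); ca=a; rows=[]
for i in range(1,n+1):
    f=i/n
    if lin: g=p+f*(T-p)
    else: q=A+f*(B-A); g=np.array([q[0]*math.cos(q[1]),q[0]*math.sin(q[1]),q[2]])
    R=rpy([180,0,ca]); o=np.round(R.T@(g-cur)/1000,3); sp=round(math.radians(ca-(a+f*dy)),2)
    cur=cur+R@o*1000; ca-=math.degrees(sp); rows.append({'offset':o.tolist(),'spin':sp})
for i in range(0,n,5): print(json.dumps(rows[i:i+5]))
E
python3 plan.py 544.5 -388.5 200 56.9
```

```text
t 0.65 at [142.7 557.  228. ] [179.99  -0.   165.63] w 91.3 F [ 0.  -1.1  0.4]
[{"offset": [-0.049, 0.002, 0.001], "spin": 0.08}, {"offset": [-0.049, 0.002, 0.001], "spin": 0.09}, {"offset": [-0.049, 0.002, 0.002], "spin": 0.08}, {"offset": [-0.05, 0.002, 0.001], "spin": 0.08}, {"offset": [-0.05, 0.001, 0.001], "spin": 0.08}]
[{"offset": [-0.051, 0.002, 0.001], "spin": 0.09}, {"offset": [-0.051, 0.001, 0.002], "spin": 0.08}, {"offset": [-0.051, 0.002, 0.001], "spin": 0.08}, {"offset": [-0.052, 0.001, 0.001], "spin": 0.08}, {"offset": [-0.051, 0.001, 0.001], "spin": 0.09}]
[{"offset": [-0.053, 0.001, 0.001], "spin": 0.08}, {"offset": [-0.052, 0.001, 0.002], "spin": 0.08}, {"offset": [-0.053, 0.001, 0.001], "spin": 0.08}, {"offset": [-0.054, 0.0, 0.001], "spin": 0.09}, {"offset": [-0.053, 0.001, 0.001], "spin": 0.08}]
[{"offset": [-0.054, 0.0, 0.001], "spin": 0.08}, {"offset": [-0.054, 0.0, 0.002], "spin": 0.08}, {"offset": [-0.055, 0.0, 0.001], "spin": 0.09}, {"offset": [-0.055, 0.001, 0.001], "spin": 0.08}, {"offset": [-0.055, -0.0, 0.001], "spin": 0.08}]
[{"offset": [-0.056, -0.001, 0.002], "spin": 0.08}, {"offset": [-0.056, -0.0, 0.001], "spin": 0.09}, {"offset": [-0.057, -0.001, 0.001], "spin": 0.08}]
```

Request:
arm_command(motion=[{"offset": [-0.049, 0.002, 0.001], "spin": 0.08}, {"offset": [-0.049, 0.002, 0.001], "spin": 0.09}, {"offset": [-0.049, 0.002, 0.002], "spin": 0.08}, {"offset": [-0.05, 0.002, 0.001], "spin": 0.08}, {"offset": [-0.05, 0.001, 0.001], "spin": 0.08}], jaw=0.091)

```text
time_s: 1.27
ee_pos: [371.9, 465.1, 221.9]
ee_rot: [180.0, -0.0, 142.0]
force: [1.0, 0.1, -1.0]
gripper_width: 90.8
gripper_force: 0.0
```

Request:
arm_command(motion=[{"offset": [-0.051, 0.002, 0.001], "spin": 0.09}, {"offset": [-0.051, 0.001, 0.002], "spin": 0.08}, {"offset": [-0.051, 0.002, 0.001], "spin": 0.08}, {"offset": [-0.052, 0.001, 0.001], "spin": 0.08}, {"offset": [-0.051, 0.001, 0.001], "spin": 0.09}])

```text
time_s: 1.9
ee_pos: [548.3, 281.7, 215.9]
ee_rot: [180.0, -0.0, 117.9]
force: [0.7, 0.0, 0.0]
gripper_width: 91.0
gripper_force: 0.0
```

Request:
arm_command(motion=[{"offset": [-0.053, 0.001, 0.001], "spin": 0.08}, {"offset": [-0.052, 0.001, 0.002], "spin": 0.08}, {"offset": [-0.053, 0.001, 0.001], "spin": 0.08}, {"offset": [-0.054, 0.0, 0.001], "spin": 0.09}, {"offset": [-0.053, 0.001, 0.001], "spin": 0.08}])

```text
time_s: 2.52
ee_pos: [636.1, 33.4, 209.8]
ee_rot: [180.0, -0.0, 94.4]
force: [0.4, 0.4, 0.0]
gripper_width: 90.9
gripper_force: 0.0
```

Request:
arm_command(motion=[{"offset": [-0.054, 0.0, 0.001], "spin": 0.08}, {"offset": [-0.054, 0.0, 0.002], "spin": 0.08}, {"offset": [-0.055, 0.0, 0.001], "spin": 0.09}, {"offset": [-0.055, 0.001, 0.001], "spin": 0.08}, {"offset": [-0.055, 0.0, 0.001], "spin": 0.08}])

```text
time_s: 3.15
ee_pos: [613.4, -237.0, 203.7]
ee_rot: [180.0, -0.0, 70.9]
force: [0.6, -0.4, 0.6]
gripper_width: 91.0
gripper_force: 0.0
```

Request:
arm_command(motion=[{"offset": [-0.056, -0.001, 0.002], "spin": 0.08}, {"offset": [-0.056, 0.0, 0.001], "spin": 0.09}, {"offset": [-0.057, -0.001, 0.001], "spin": 0.08}, {"offset": [0, 0, 0], "spin": 0}])

```text
time_s: 3.65
ee_pos: [541.7, -392.2, 199.6]
ee_rot: [-180.0, 0.1, 56.5]
force: [0.2, 0.4, 0.6]
gripper_width: 90.9
gripper_force: 0.0
```

```bash
cat > wl.py <<'E'
import sys
from h import *
# wl.py name target ztop zmin : wrist look, points above zmin
st=env.state(); C=cam('wrist',st); im,d=env.grab_frame('wrist'); cv2.imwrite(f'pics/w_{sys.argv[1]}.png',im)
b=env.boxes_of('wrist',sys.argv[2])[:1]; print(b)
l,t,r,bo=[int(v) for v in b[0]['bbox']]; X=cloud(C,d); z0,z1=float(sys.argv[3]),float(sys.argv[4])
m=np.zeros(d.shape,bool); m[max(t-8,0):bo+8,max(l-8,0):r+8]=1; m&=(d>0)&(X[...,2]>z0)&(X[...,2]<z1)
k,lab,s,_=cv2.connectedComponentsWithStats(m.astype(np.uint8)); i=1+np.argmax(s[1:,4]); W=X[lab==i]
(cx,cy),(a,bb),an=cv2.minAreaRect(W[:,:2].astype(np.float32)); L=an if a>bb else an+90
print('c',round(cx,1),round(cy,1),'size',round(a,1),round(bb,1),'long',round((L+90)%180-90,1),'z',np.percentile(W[:,2],[5,50,95]).round(1))
E
python3 wl.py er eraser 30 60; python3 plan.py 544.5 -388.5 39 56.9 lin
```

```text
[{'bbox': [292.7, 147.6, 352.2, 300.2], 'score': 0.89}]
c 545.8 -393.9 size 128.9 50.2 long 56.9 z [41.7 43.1 44.3]
t 3.75 at [ 543.7 -388.9  199.8] [-1.7999e+02 -5.0000e-02  5.6710e+01] w 91.0 F [ 0.   0.  -0.2]
[{"offset": [0.0, 0.0, 0.054], "spin": -0.0}, {"offset": [0.0, 0.0, 0.053], "spin": -0.0}, {"offset": [0.001, 0.0, 0.054], "spin": -0.0}]
```

```bash
python3 wl.py er2 eraser 30 60; python3 plan.py 544.5 -388.5 39 56.9 lin
```

```text
[{'bbox': [293.7, 151.4, 355.4, 303.4], 'score': 0.63}]
c 545.5 -394.3 size 129.4 50.1 long 56.9 z [41.7 43.1 44.3]
t 3.85 at [ 544.6 -387.6  199.9] [-1.800e+02 -4.000e-02  5.685e+01] w 90.8 F [-1.2  0.7  0.7]
[{"offset": [-0.0, 0.0, 0.054], "spin": -0.0}, {"offset": [-0.001, 0.0, 0.053], "spin": -0.0}, {"offset": [0.0, 0.0, 0.054], "spin": -0.0}]
```

```bash
python3 plan.py 545 -391.5 38.5 56.9 lin
```

```text
t 3.85 at [ 544.6 -387.6  199.9] [-1.800e+02 -4.000e-02  5.685e+01] w 90.8 F [-1.2  0.7  0.7]
[{"offset": [-0.001, 0.001, 0.054], "spin": -0.0}, {"offset": [-0.001, 0.001, 0.054], "spin": -0.0}, {"offset": [-0.001, 0.0, 0.053], "spin": -0.0}]
```

Request:
arm_command(motion=[{"offset": [-0.001, 0.001, 0.054], "spin": 0}, {"offset": [-0.001, 0.001, 0.054], "spin": 0}, {"offset": [-0.001, 0, 0.033], "spin": 0}, {"offset": [0, 0, 0.02], "spin": 0}, {"offset": [0, 0, 0], "spin": 0}])

```text
time_s: 4.47
ee_pos: [543.9, -390.1, 37.2]
ee_rot: [-179.8, -0.0, 56.9]
force: [0.2, -0.1, 0.5]
gripper_width: 90.9
gripper_force: 0.0
```

Request:
arm_command(motion=[{"offset": [0, 0, 0], "spin": 0}, {"offset": [0, 0, 0], "spin": 0}, {"offset": [0, 0, 0], "spin": 0}, {"offset": [0, 0, 0], "spin": 0}, {"offset": [0, 0, 0], "spin": 0}], jaw=0.03, newtons=15)

```text
time_s: 5.1
ee_pos: [544.4, -392.7, 39.4]
ee_rot: [179.9, -0.0, 56.8]
force: [0.3, -0.9, 1.4]
gripper_width: 49.7
gripper_force: 15.0
```

Request:
arm_command(motion=[{"offset": [0, 0, 0], "spin": 0}, {"offset": [0, 0, 0], "spin": 0}, {"offset": [0, 0, 0], "spin": 0}])

```text
time_s: 5.48
ee_pos: [544.4, -392.7, 39.4]
ee_rot: [179.9, 0.0, 56.8]
force: [0.8, -0.9, 3.9]
gripper_width: 50.2
gripper_force: 15.0
```

Request:
arm_command(motion=[{"offset": [0, 0, -0.03], "spin": 0}, {"offset": [0, 0, -0.05], "spin": 0}, {"offset": [0, 0, -0.04], "spin": 0}, {"offset": [0, 0, 0], "spin": 0}])

```text
time_s: 5.98
ee_pos: [545.0, -393.0, 161.8]
ee_rot: [179.7, 0.0, 56.8]
force: [-0.3, -0.4, -1.8]
gripper_width: 49.9
gripper_force: 15.0
```

```bash
python3 plan.py 552 407 150 157.7
```

```text
t 5.97 at [ 545.  -393.   161.8] [1.797e+02 1.000e-02 5.677e+01] w 49.9 F [-0.3 -0.4 -1.8]
[{"offset": [0.056, 0.001, 0.001], "spin": -0.12}, {"offset": [0.057, 0.003, 0.001], "spin": -0.11}, {"offset": [0.056, 0.005, 0.0], "spin": -0.12}, {"offset": [0.057, 0.007, 0.001], "spin": -0.12}, {"offset": [0.056, 0.008, 0.001], "spin": -0.12}]
[{"offset": [0.056, 0.011, 0.001], "spin": -0.11}, {"offset": [0.055, 0.012, 0.001], "spin": -0.12}, {"offset": [0.056, 0.014, 0.0], "spin": -0.12}, {"offset": [0.054, 0.016, 0.001], "spin": -0.12}, {"offset": [0.055, 0.018, 0.001], "spin": -0.11}]
[{"offset": [0.053, 0.02, 0.001], "spin": -0.12}, {"offset": [0.053, 0.022, 0.0], "spin": -0.12}, {"offset": [0.053, 0.023, 0.001], "spin": -0.12}, {"offset": [0.051, 0.025, 0.001], "spin": -0.11}, {"offset": [0.051, 0.027, 0.001], "spin": -0.12}]
```

Request:
arm_command(motion=[{"offset": [0.056, 0.001, 0.001], "spin": -0.12}, {"offset": [0.057, 0.003, 0.001], "spin": -0.11}, {"offset": [0.056, 0.005, 0.0], "spin": -0.12}, {"offset": [0.057, 0.007, 0.001], "spin": -0.12}, {"offset": [0.056, 0.008, 0.001], "spin": -0.12}])

```text
time_s: 6.6
ee_pos: [660.4, -134.6, 151.8]
ee_rot: [-179.7, -0.1, 90.8]
force: [0.8, -0.3, -0.2]
gripper_width: 49.6
gripper_force: 15.0
```

Request:
arm_command(motion=[{"offset": [0.056, 0.011, 0.001], "spin": -0.11}, {"offset": [0.055, 0.012, 0.001], "spin": -0.12}, {"offset": [0.056, 0.014, 0.0], "spin": -0.12}, {"offset": [0.054, 0.016, 0.001], "spin": -0.12}, {"offset": [0.055, 0.018, 0.001], "spin": -0.11}])

```text
time_s: 7.22
ee_pos: [662.2, 147.9, 147.8]
ee_rot: [-179.7, -0.1, 124.0]
force: [0.8, 0.0, -1.0]
gripper_width: 49.9
gripper_force: 15.0
```

Request:
arm_command(motion=[{"offset": [0.053, 0.02, 0.001], "spin": -0.12}, {"offset": [0.053, 0.022, 0.0], "spin": -0.12}, {"offset": [0.053, 0.023, 0.001], "spin": -0.12}, {"offset": [0.051, 0.025, 0.001], "spin": -0.11}, {"offset": [0.051, 0.027, 0.001], "spin": -0.12}])

```text
time_s: 7.85
ee_pos: [549.1, 408.1, 143.8]
ee_rot: [-179.7, -0.2, 157.8]
force: [0.6, -0.1, -2.3]
gripper_width: 50.0
gripper_force: 15.0
```

Request:
arm_command(motion=[{"offset": [0, 0, 0], "spin": 0}, {"offset": [0, 0, 0], "spin": 0}, {"offset": [0, 0, 0], "spin": 0}])

```text
time_s: 8.22
ee_pos: [551.7, 405.9, 146.0]
ee_rot: [-179.9, -0.0, 157.5]
force: [1.6, -0.7, -2.3]
gripper_width: 49.7
gripper_force: 15.0
```

```bash
python3 - <<'E'
from h import *
im,d=env.grab_frame('wrist'); cv2.imwrite('pics/et1.png',im); np.save('et1d.npy',d)
E
python3 plan.py 552 407 150 157.7
```

```text
t 8.28 at [551.9 405.9 146.3] [-1.7993e+02 -3.0000e-02  1.5749e+02] w 50.1 F [ 0.2  0.1 -0.6]
[{"offset": [0.0, 0.001, -0.004], "spin": -0.0}]
```

View pics/et1.png

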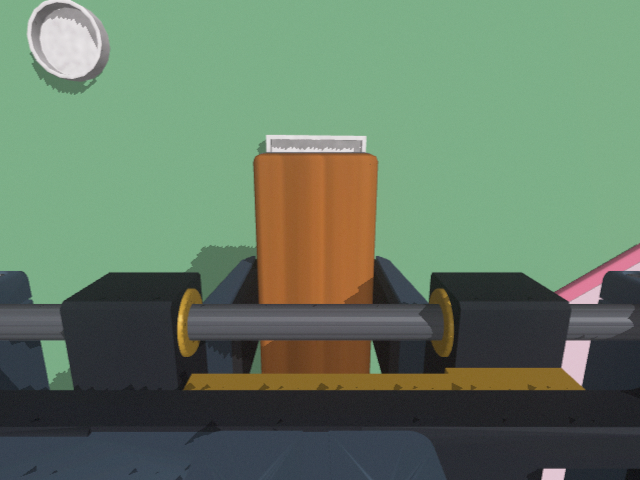

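```bash
python3 - <<'E'
from h import *
st=env.state(); C=cam('wrist',st); p=st['ee_pos']
R=rpy(st['ee_rot'])
f=lambda c,r,z:(R.T@(P(C,c,r,z)-p)).round(1)
print('tray corners in tool',f(266,137,12),f(367,136,12)); 
for z in(150,): print('eraser end',f(256,157,z),f(376,157,z))
E
```

```text
tray corners in tool [ 73.7 -36.4 134.4] [ 74.5  38.1 134.3]
eraser end [ 63.8 -23.5  -3.7] [63.8 23.5 -3.7]
```

Request:
arm_command(motion=[{"offset": [-0.001, 0.001, 0.04], "spin": 0}, {"offset": [0, 0, 0.04], "spin": 0}, {"offset": [0, 0, 0.015], "spin": 0}, {"offset": [0, 0, 0.005], "spin": 0}, {"offset": [0, 0, 0], "spin": 0}])

```text
time_s: 8.9
ee_pos: [553.5, 408.2, 48.1]
ee_rot: [179.9, 0.1, 157.6]
force: [-0.4, 0.2, -1.2]
gripper_width: 50.0
gripper_force: 15.0
```

Request:
arm_command(motion=[{"offset": [0, 0, 0.001], "spin": 0}, {"offset": [0, 0, 0], "spin": 0}, {"offset": [0, 0, 0], "spin": 0}])

```text
time_s: 9.28
ee_pos: [552.8, 408.1, 46.5]
ee_rot: [180.0, 0.0, 157.6]
force: [0.9, -0.4, -0.9]
gripper_width: 50.1
gripper_force: 15.0
```

Lower 3 mm more, then release and lift.

Request:
arm_command(motion=[{"offset": [0, 0, 0.003], "spin": 0}, {"offset": [0, 0, 0.001], "spin": 0}, {"offset": [0, 0, 0], "spin": 0}])

```text
time_s: 9.65
ee_pos: [552.6, 407.9, 42.4]
ee_rot: [180.0, 0.0, 157.6]
force: [-1.0, -1.6, 3.1]
gripper_width: 49.8
gripper_force: 15.0
```

Request:
arm_command(motion=[{"offset": [0, 0, 0], "spin": 0}, {"offset": [0, 0, 0], "spin": 0}, {"offset": [0, 0, 0], "spin": 0}, {"offset": [0, 0, 0], "spin": 0}], jaw=0.075)

```text
time_s: 10.15
ee_pos: [552.6, 407.9, 41.8]
ee_rot: [180.0, -0.0, 157.6]
force: [0.5, -0.5, -0.5]
gripper_width: 74.8
gripper_force: 0.0
```

Request:
arm_command(motion=[{"offset": [0, 0, -0.03], "spin": 0}, {"offset": [0, 0, -0.05], "spin": 0}, {"offset": [0, 0, -0.05], "spin": 0}])

```text
time_s: 10.52
ee_pos: [552.4, 407.8, 173.0]
ee_rot: [-180.0, -0.0, 157.6]
force: [1.1, -0.4, 0.1]
gripper_width: 75.1
gripper_force: 0.0
```

```bash
python3 wl.py er3 eraser 25 60;  python3 plan.py 445 -92 190 46.2
```

```text
[{'bbox': [284.7, 149.6, 352.7, 307.0], 'score': 0.79}]
c 548.3 409.9 size 50.1 120.0 long -22.3 z [44.9 46.2 47.4]
t 10.62 at [555.4 410.  179.2] [179.35   0.4  157.61] w 75.3 F [1.2 0.6 0.2]
[{"offset": [-0.029, -0.042, -0.001], "spin": 0.16}, {"offset": [-0.032, -0.04, -0.001], "spin": 0.16}, {"offset": [-0.033, -0.035, -0.001], "spin": 0.17}, {"offset": [-0.036, -0.032, -0.001], "spin": 0.16}, {"offset": [-0.037, -0.028, -0.001], "spin": 0.16}]
[{"offset": [-0.038, -0.024, -0.0], "spin": 0.16}, {"offset": [-0.039, -0.021, -0.001], "spin": 0.16}, {"offset": [-0.039, -0.017, -0.001], "spin": 0.17}, {"offset": [-0.039, -0.013, -0.001], "spin": 0.16}, {"offset": [-0.039, -0.011, -0.001], "spin": 0.16}]
[{"offset": [-0.039, -0.007, -0.001], "spin": 0.16}, {"offset": [-0.038, -0.004, -0.001], "spin": 0.16}]
```

View pics/w_er3.png

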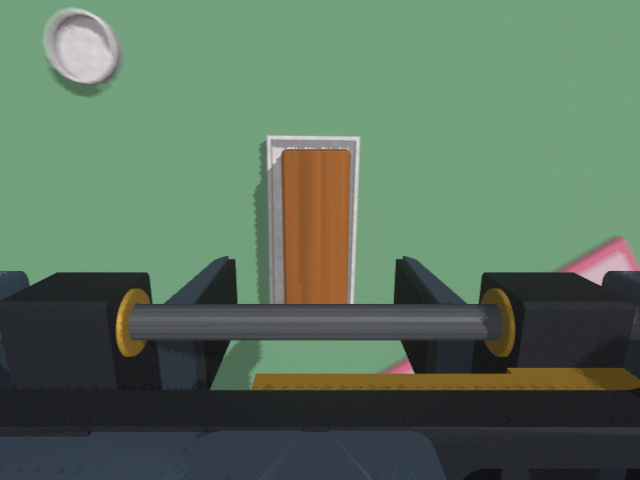

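The eraser (cols 283–351) lies inside the tray walls (268–358), top at 46–47 mm: flat on the floor. Next, the stapler.

Request:
arm_command(motion=[{"offset": [-0.029, -0.042, -0.001], "spin": 0.16}, {"offset": [-0.032, -0.04, -0.001], "spin": 0.16}, {"offset": [-0.033, -0.035, -0.001], "spin": 0.17}, {"offset": [-0.036, -0.032, -0.001], "spin": 0.16}, {"offset": [-0.037, -0.028, -0.001], "spin": 0.16}])

```text
time_s: 11.25
ee_pos: [564.5, 163.2, 176.4]
ee_rot: [-180.0, 0.0, 110.9]
force: [0.3, -0.3, 0.0]
gripper_width: 75.4
gripper_force: 0.0
```

Request:
arm_command(motion=[{"offset": [-0.038, -0.024, 0], "spin": 0.16}, {"offset": [-0.039, -0.021, -0.001], "spin": 0.16}, {"offset": [-0.039, -0.017, -0.001], "spin": 0.17}, {"offset": [-0.039, -0.013, -0.001], "spin": 0.16}, {"offset": [-0.039, -0.011, -0.001], "spin": 0.16}])

```text
time_s: 11.88
ee_pos: [488.9, -34.3, 180.5]
ee_rot: [-180.0, 0.0, 64.5]
force: [1.1, -0.5, 0.2]
gripper_width: 74.9
gripper_force: 0.0
```

Request:
arm_command(motion=[{"offset": [-0.039, -0.007, -0.001], "spin": 0.16}, {"offset": [-0.038, -0.004, -0.001], "spin": 0.16}, {"offset": [0, 0, 0], "spin": 0}, {"offset": [0, 0, 0], "spin": 0}, {"offset": [0, 0, 0], "spin": 0}])

```text
time_s: 12.5
ee_pos: [442.6, -93.9, 182.8]
ee_rot: [-180.0, -0.0, 46.6]
force: [-0.7, -0.1, -0.2]
gripper_width: 74.8
gripper_force: 0.0
```

```bash
python3 wl.py st1 stapler 35 60;  python3 plan.py 445 -92 34 46.2 lin
```

```text
[{'bbox': [303.2, 150.1, 338.4, 293.1], 'score': 0.89}]
c 445.9 -94.4 size 110.6 28.0 long 45.0 z [40.8 45.9 47.6]
t 12.6 at [442.5 -93.9 182.8] [-1.7999e+02 -1.0000e-02  4.6550e+01] w 75.0 F [1.3 0.7 0.4]
[{"offset": [0.001, 0.0, 0.05], "spin": 0.0}, {"offset": [0.001, 0.0, 0.049], "spin": 0.0}, {"offset": [0.001, 0.001, 0.05], "spin": 0.01}]
```

Request:
arm_command(motion=[{"offset": [0.003, 0.001, 0.05], "spin": 0.02}, {"offset": [0, 0, 0.05], "spin": 0}, {"offset": [0, 0, 0.034], "spin": 0}, {"offset": [0, 0, 0.015], "spin": 0}, {"offset": [0, 0, 0], "spin": 0}])

```text
time_s: 13.22
ee_pos: [444.3, -92.4, 32.8]
ee_rot: [-179.8, 0.1, 45.4]
force: [0.4, 0.3, 0.5]
gripper_width: 75.0
gripper_force: 0.0
```

Request:
arm_command(motion=[{"offset": [0, 0, 0], "spin": 0}, {"offset": [0, 0, 0], "spin": 0}, {"offset": [0, 0, 0], "spin": 0}, {"offset": [0, 0, 0], "spin": 0}, {"offset": [0, 0, 0], "spin": 0}], jaw=0.015, newtons=20)

```text
time_s: 13.85
ee_pos: [445.4, -93.3, 34.2]
ee_rot: [179.9, -0.0, 45.3]
force: [1.2, -1.9, -1.0]
gripper_width: 28.2
gripper_force: 9.6
```

Request:
arm_command(motion=[{"offset": [0, 0, 0], "spin": 0}, {"offset": [0, 0, 0], "spin": 0}, {"offset": [0, 0, 0], "spin": 0}, {"offset": [0, 0, 0], "spin": 0}])

```text
time_s: 14.35
ee_pos: [445.4, -93.2, 34.2]
ee_rot: [179.9, -0.0, 45.3]
force: [1.8, -1.8, 2.6]
gripper_width: 28.3
gripper_force: 20.0
```

Request:
arm_command(motion=[{"offset": [0, 0, -0.03], "spin": 0}, {"offset": [0, 0, -0.05], "spin": 0}, {"offset": [0, 0, -0.02], "spin": 0}, {"offset": [0, 0, 0], "spin": 0}])

```text
time_s: 14.85
ee_pos: [444.6, -92.8, 134.4]
ee_rot: [180.0, -0.0, 45.3]
force: [0.0, 0.4, -2.8]
gripper_width: 28.0
gripper_force: 20.0
```

```bash
python3 plan.py 647.2 -132.2 134 10.8
```

```text
t 14.85 at [444.6 -92.8 134.4] [ 1.7998e+02 -4.0000e-02  4.5310e+01] w 28.0 F [ 0.   0.4 -2.8]
[{"offset": [0.028, 0.043, 0.0], "spin": 0.15}, {"offset": [0.035, 0.038, 0.0], "spin": 0.15}, {"offset": [0.04, 0.033, 0.0], "spin": 0.15}, {"offset": [0.045, 0.026, 0.0], "spin": 0.15}]
```

Request:
arm_command(motion=[{"offset": [0.028, 0.043, 0], "spin": 0.15}, {"offset": [0.035, 0.038, 0], "spin": 0.15}, {"offset": [0.04, 0.033, 0], "spin": 0.15}, {"offset": [0.045, 0.026, 0], "spin": 0.15}, {"offset": [0, 0, 0], "spin": 0}])

```text
time_s: 15.48
ee_pos: [649.4, -132.7, 129.9]
ee_rot: [-179.9, 0.2, 10.9]
force: [-1.4, -0.7, -3.1]
gripper_width: 28.2
gripper_force: 20.0
```

Request:
arm_command(motion=[{"offset": [0, 0, 0], "spin": 0}, {"offset": [0, 0, 0], "spin": 0}, {"offset": [0, 0, 0], "spin": 0}])

```text
time_s: 15.85
ee_pos: [646.8, -132.4, 134.1]
ee_rot: [-180.0, 0.0, 10.9]
force: [0.5, 0.3, -2.9]
gripper_width: 27.5
gripper_force: 20.0
```

```bash
python3 - <<'E'
from h import *
im,d=env.grab_frame('wrist'); cv2.imwrite('pics/st2.png',im)
E
python3 plan.py 647.2 -132.2 134 10.8
```

```text
t 15.9 at [ 647.1 -132.5  134.3] [-179.99   -0.     10.94] w 28.0 F [-0.1  0.  -2.3]
[{"offset": [0.0, -0.0, 0.0], "spin": 0.0}]
```

View pics/st2.png

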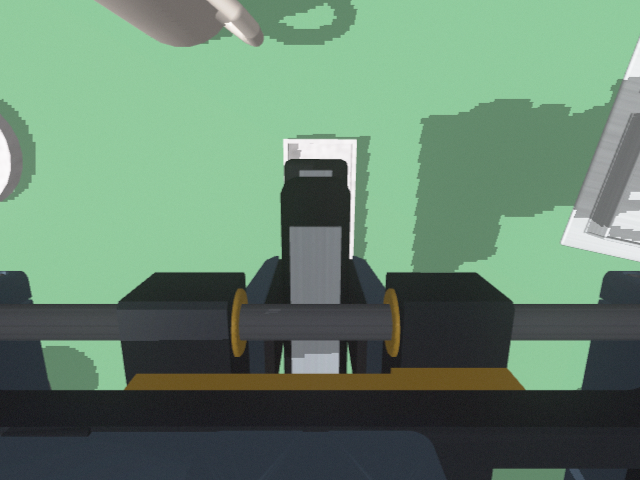

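```bash
python3 - <<'E'
from h import *
st=env.state(); C=cam('wrist',st); p=st['ee_pos']; R=rpy(st['ee_rot'])
f=lambda c,r,z:(R.T@(P(C,c,r,z)-p)).round(1)
print('tray',f(284,140,12),f(357,140,12),f(355,255,12),'stapler base',f(286,160,112),f(347,160,112),'arm',f(283,185,146),f(349,185,146))
E
```

```text
tray [ 70.4 -22.2 122.3] [ 70.4  29.5 122.3] [-14.3  30.3 122.3] stapler base [ 60.4 -13.4  22.3] [60.5 14.6 22.3] arm [ 52.5 -12.1 -11.7] [ 52.6  12.8 -11.7]
```

Request:
arm_command(motion=[{"offset": [-0.001, 0.002, 0.04], "spin": 0}, {"offset": [0, 0, 0.035], "spin": 0}, {"offset": [0, 0, 0.013], "spin": 0}, {"offset": [0, 0, 0.005], "spin": 0}, {"offset": [0, 0, 0], "spin": 0}])

```text
time_s: 16.52
ee_pos: [647.9, -134.9, 42.0]
ee_rot: [180.0, -0.1, 10.9]
force: [0.1, -0.0, -2.4]
gripper_width: 28.0
gripper_force: 20.0
```

Request:
arm_command(motion=[{"offset": [0, 0, 0.002], "spin": 0}, {"offset": [0, 0, 0], "spin": 0}, {"offset": [0, 0, 0], "spin": 0}, {"offset": [0, 0, 0], "spin": 0}])

```text
time_s: 17.02
ee_pos: [647.2, -134.7, 39.1]
ee_rot: [180.0, -0.0, 10.9]
force: [0.8, 0.4, -2.2]
gripper_width: 28.1
gripper_force: 20.0
```

Request:
arm_command(motion=[{"offset": [0, 0, 0.002], "spin": 0}, {"offset": [0, 0, 0], "spin": 0}, {"offset": [0, 0, 0], "spin": 0}])

```text
time_s: 17.4
ee_pos: [647.5, -134.8, 37.2]
ee_rot: [180.0, -0.0, 10.9]
force: [0.5, 0.1, 0.5]
gripper_width: 27.7
gripper_force: 20.0
```

Request:
arm_command(motion=[{"offset": [0, 0, 0], "spin": 0}, {"offset": [0, 0, 0], "spin": 0}, {"offset": [0, 0, 0], "spin": 0}, {"offset": [0, 0, 0], "spin": 0}], jaw=0.06)

```text
time_s: 17.9
ee_pos: [647.2, -134.8, 36.9]
ee_rot: [-180.0, -0.0, 10.9]
force: [-0.4, 0.9, 0.2]
gripper_width: 59.8
gripper_force: 0.0
```

Request:
arm_command(motion=[{"offset": [0, 0, -0.03], "spin": 0}, {"offset": [0, 0, -0.05], "spin": 0}, {"offset": [0, 0, -0.05], "spin": 0}, {"offset": [0, 0, 0], "spin": 0}])

```text
time_s: 18.4
ee_pos: [649.8, -135.3, 172.2]
ee_rot: [179.8, -0.5, 10.9]
force: [0.0, 0.1, -0.7]
gripper_width: 59.9
gripper_force: 0.0
```

```bash
python3 wl.py st3 stapler 35 60;  python3 plan.py 359.7 -299.5 200 50
```

```text
[{'bbox': [297.3, 159.8, 331.8, 304.4], 'score': 0.68}]
c 648.2 -135.0 size 107.9 28.0 long 11.0 z [43.8 48.9 50.6]
t 18.5 at [ 647.  -134.7  167.2] [ 1.7999e+02 -3.0000e-02  1.0930e+01] w 60.2 F [0.4 1.1 0.8]
[{"offset": [-0.044, 0.03, -0.005], "spin": -0.1}, {"offset": [-0.047, 0.02, -0.004], "spin": -0.09}, {"offset": [-0.048, 0.011, -0.005], "spin": -0.1}, {"offset": [-0.048, 0.001, -0.005], "spin": -0.1}, {"offset": [-0.046, -0.007, -0.004], "spin": -0.1}]
[{"offset": [-0.042, -0.016, -0.005], "spin": -0.09}, {"offset": [-0.038, -0.023, -0.005], "spin": -0.1}]
```

View pics/w_st3.png

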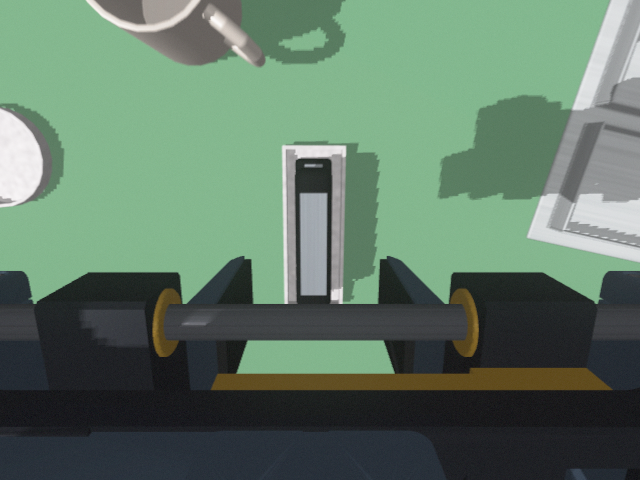

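The stapler (cols 297–331) is centred in its tray (283–346) at the right height. Next, the glue stick.

Request:
arm_command(motion=[{"offset": [-0.044, 0.03, -0.005], "spin": -0.1}, {"offset": [-0.047, 0.02, -0.004], "spin": -0.09}, {"offset": [-0.048, 0.011, -0.005], "spin": -0.1}, {"offset": [-0.048, 0.001, -0.005], "spin": -0.1}, {"offset": [-0.046, -0.007, -0.004], "spin": -0.1}], jaw=0.07)

```text
time_s: 19.12
ee_pos: [443.2, -276.0, 188.1]
ee_rot: [-179.8, 0.1, 39.2]
force: [0.2, -0.6, 0.3]
gripper_width: 69.8
gripper_force: 0.0
```

Request:
arm_command(motion=[{"offset": [-0.042, -0.016, -0.005], "spin": -0.09}, {"offset": [-0.038, -0.023, -0.005], "spin": -0.1}, {"offset": [0, 0, 0], "spin": 0}, {"offset": [0, 0, 0], "spin": 0}, {"offset": [0, 0, 0], "spin": 0}])

```text
time_s: 19.75
ee_pos: [360.2, -299.4, 199.2]
ee_rot: [-179.9, -0.0, 49.9]
force: [-0.3, -0.9, -0.4]
gripper_width: 69.7
gripper_force: 0.0
```

```bash
python3 wl.py gl1 glue_stick 70 100;  python3 plan.py 360 -299.5 42 50 lin
```

```text
[{'bbox': [302.9, 208.0, 339.8, 265.5], 'score': 0.96}]
c 359.3 -303.9 size 29.1 29.4 long -25.3 z [77.6 85.  86.3]
t 19.85 at [ 360.2 -299.4  199.4] [-1.7995e+02 -1.0000e-02  4.9950e+01] w 69.9 F [0.2 0.6 0.3]
[{"offset": [-0.0, -0.0, 0.052], "spin": -0.0}, {"offset": [-0.0, -0.0, 0.053], "spin": -0.0}, {"offset": [-0.0, -0.0, 0.052], "spin": -0.0}]
```

Request:
arm_command(motion=[{"offset": [-0.002, 0.001, 0.05], "spin": 0}, {"offset": [0, 0, 0.05], "spin": 0}, {"offset": [0, 0, 0.042], "spin": 0}, {"offset": [0, 0, 0.015], "spin": 0}, {"offset": [0, 0, 0], "spin": 0}])

```text
time_s: 20.48
ee_pos: [358.8, -301.1, 41.6]
ee_rot: [-179.8, -0.0, 49.9]
force: [0.3, 0.6, -0.5]
gripper_width: 70.0
gripper_force: 0.0
```

Request:
arm_command(motion=[{"offset": [0, 0, 0], "spin": 0}, {"offset": [0, 0, 0], "spin": 0}, {"offset": [0, 0, 0], "spin": 0}, {"offset": [0, 0, 0], "spin": 0}, {"offset": [0, 0, 0], "spin": 0}], jaw=0.015, newtons=12)

```text
time_s: 21.1
ee_pos: [359.2, -302.0, 43.2]
ee_rot: [180.0, -0.0, 49.9]
force: [0.4, -0.9, 1.6]
gripper_width: 29.5
gripper_force: 12.0
```

Request:
arm_command(motion=[{"offset": [0, 0, 0], "spin": 0}, {"offset": [0, 0, 0], "spin": 0}, {"offset": [0, 0, 0], "spin": 0}, {"offset": [0, 0, 0], "spin": 0}])

```text
time_s: 21.6
ee_pos: [359.2, -302.0, 43.2]
ee_rot: [180.0, -0.0, 49.9]
force: [0.0, 0.5, 6.2]
gripper_width: 29.6
gripper_force: 12.0
```

Request:
arm_command(motion=[{"offset": [0, 0, -0.03], "spin": 0}, {"offset": [0, 0, -0.05], "spin": 0}, {"offset": [0, 0, -0.04], "spin": 0}, {"offset": [0, 0, 0], "spin": 0}])

```text
time_s: 22.1
ee_pos: [360.3, -303.0, 165.3]
ee_rot: [179.6, 0.0, 49.9]
force: [-0.1, 0.4, -1.6]
gripper_width: 29.7
gripper_force: 12.0
```

```bash
python3 plan.py 355.3 298.4 160 130
```

```text
t 22.1 at [ 360.3 -303.   165.3] [179.65   0.    49.89] w 29.7 F [-0.1  0.4 -1.6]
[{"offset": [0.055, -0.004, 0.0], "spin": -0.12}, {"offset": [0.054, -0.003, 0.001], "spin": -0.11}, {"offset": [0.055, -0.004, 0.0], "spin": -0.12}, {"offset": [0.054, -0.004, 0.001], "spin": -0.12}, {"offset": [0.055, -0.004, 0.0], "spin": -0.11}]
[{"offset": [0.054, -0.004, 0.001], "spin": -0.12}, {"offset": [0.054, -0.003, 0.0], "spin": -0.12}, {"offset": [0.054, -0.004, 0.001], "spin": -0.11}, {"offset": [0.054, -0.004, -0.0], "spin": -0.12}, {"offset": [0.054, -0.003, 0.0], "spin": -0.12}]
[{"offset": [0.055, -0.004, 0.001], "spin": -0.11}, {"offset": [0.053, -0.004, 0.0], "spin": -0.12}]
```

Request:
arm_command(motion=[{"offset": [0.055, -0.004, 0.0], "spin": -0.12}, {"offset": [0.054, -0.003, 0.001], "spin": -0.11}, {"offset": [0.055, -0.004, 0.0], "spin": -0.12}, {"offset": [0.054, -0.004, 0.001], "spin": -0.12}, {"offset": [0.055, -0.004, 0.0], "spin": -0.11}])

```text
time_s: 22.72
ee_pos: [462.6, -51.2, 159.0]
ee_rot: [-179.8, -0.0, 83.3]
force: [0.8, -1.8, -1.3]
gripper_width: 29.6
gripper_force: 12.0
```

Request:
arm_command(motion=[{"offset": [0.054, -0.004, 0.001], "spin": -0.12}, {"offset": [0.054, -0.003, 0.0], "spin": -0.12}, {"offset": [0.054, -0.004, 0.001], "spin": -0.11}, {"offset": [0.054, -0.004, 0], "spin": -0.12}, {"offset": [0.054, -0.003, 0.0], "spin": -0.12}])

```text
time_s: 23.35
ee_pos: [413.2, 210.8, 157.1]
ee_rot: [-179.8, -0.0, 117.2]
force: [0.9, -0.2, 0.6]
gripper_width: 30.1
gripper_force: 12.0
```

Request:
arm_command(motion=[{"offset": [0.055, -0.004, 0.001], "spin": -0.11}, {"offset": [0.053, -0.004, 0.0], "spin": -0.12}, {"offset": [0, 0, 0], "spin": 0}, {"offset": [0, 0, 0], "spin": 0}, {"offset": [0, 0, 0], "spin": 0}])

```text
time_s: 23.98
ee_pos: [354.3, 297.8, 157.4]
ee_rot: [-179.9, 0.0, 130.0]
force: [-0.0, -0.8, -1.1]
gripper_width: 29.6
gripper_force: 12.0
```

```bash
python3 - <<'E'
from h import *
im,d=env.grab_frame('wrist'); cv2.imwrite('pics/gt2.png',im)
E
python3 plan.py 355.3 298.4 150 130 lin
```

```text
t 24.02 at [354.4 297.9 157.6] [-1.7996e+02  1.0000e-02  1.2997e+02] w 30.5 F [ 0.5  0.4 -0.3]
[{"offset": [-0.0, 0.001, 0.008], "spin": -0.0}]
```

View pics/gt2.png

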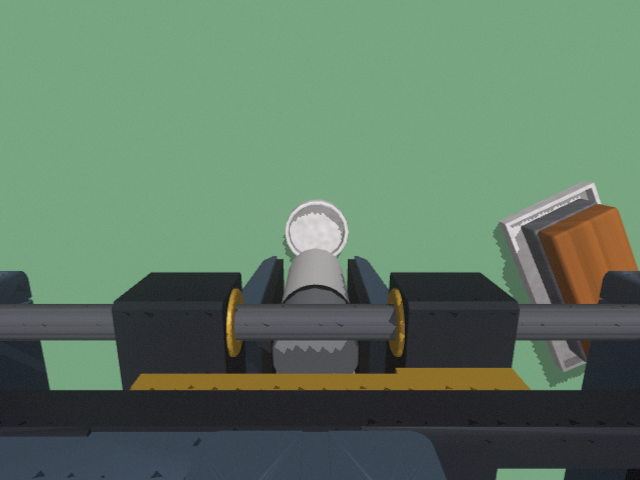

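```bash
python3 - <<'E'
from h import *
st=env.state(); C=cam('wrist',st); p=st['ee_pos']; R=rpy(st['ee_rot'])
f=lambda c,r,z:(R.T@(P(C,c,r,z)-p)).round(1)
print('tray top edge',f(316.5,201.5,12),f(285.5,230,12),f(348,230,12),'stick far bottom',f(316,250.5,p[2]-43.2),f(289,268,p[2]-43.2),f(344,268,p[2]-43.2))
E
```

```text
tray top edge [ 24.2   0.8 145.6] [  0.9 -24.4 145.6] [  0.9  26.4 145.5] stick far bottom [12.4  0.1 43.2] [  2.4 -14.8  43.2] [ 2.4 15.5 43.2]
```

Request:
arm_command(motion=[{"offset": [0.001, 0.001, 0.045], "spin": 0}, {"offset": [0, 0, 0.045], "spin": 0}, {"offset": [0, 0, 0.012], "spin": 0}, {"offset": [0, 0, 0.005], "spin": 0}, {"offset": [0, 0, 0], "spin": 0}])

```text
time_s: 24.65
ee_pos: [354.9, 300.8, 51.9]
ee_rot: [179.9, 0.0, 130.1]
force: [-0.1, -0.6, -0.0]
gripper_width: 29.7
gripper_force: 12.0
```

Request:
arm_command(motion=[{"offset": [0, 0, 0.002], "spin": 0}, {"offset": [0, 0, 0], "spin": 0}, {"offset": [0, 0, 0], "spin": 0}, {"offset": [0, 0, 0], "spin": 0}])

```text
time_s: 25.15
ee_pos: [354.0, 300.5, 49.1]
ee_rot: [180.0, -0.0, 130.1]
force: [-0.2, 0.1, 0.5]
gripper_width: 29.6
gripper_force: 12.0
```

Request:
arm_command(motion=[{"offset": [-0.001, 0, 0.002], "spin": 0}, {"offset": [0, 0, 0.001], "spin": 0}, {"offset": [0, 0, 0], "spin": 0}, {"offset": [0, 0, 0], "spin": 0}])

```text
time_s: 25.65
ee_pos: [354.6, 299.5, 46.2]
ee_rot: [-180.0, 0.0, 130.1]
force: [-0.9, -2.2, 4.7]
gripper_width: 29.6
gripper_force: 12.0
```

Request:
arm_command(motion=[{"offset": [0, 0, 0], "spin": 0}, {"offset": [0, 0, 0], "spin": 0}, {"offset": [0, 0, 0], "spin": 0}, {"offset": [0, 0, 0], "spin": 0}, {"offset": [0, 0, 0], "spin": 0}], jaw=0.07)

```text
time_s: 26.28
ee_pos: [354.6, 299.6, 45.9]
ee_rot: [180.0, -0.0, 130.1]
force: [0.4, -0.4, -0.7]
gripper_width: 70.2
gripper_force: 0.0
```

Request:
arm_command(motion=[{"offset": [0, 0, -0.03], "spin": 0}, {"offset": [0, 0, -0.05], "spin": 0}, {"offset": [0, 0, -0.06], "spin": 0}, {"offset": [0, 0, 0], "spin": 0}])

```text
time_s: 26.78
ee_pos: [356.9, 301.5, 190.5]
ee_rot: [179.4, 0.0, 130.1]
force: [-0.7, -0.4, 0.1]
gripper_width: 70.2
gripper_force: 0.0
```

```bash
python3 wl.py gl3 glue_stick 70 100;  python3 plan.py 461 97 180 102
```

```text
[{'bbox': [291.2, 205.3, 332.2, 269.9], 'score': 0.66}]
c 354.9 299.0 size 29.2 29.2 long -19.8 z [78.  88.  89.2]
t 26.88 at [354.5 299.5 186.1] [179.95  -0.   130.11] w 69.8 F [-0.2 -0.3 -0.3]
[{"offset": [-0.046, -0.001, 0.001], "spin": 0.1}, {"offset": [-0.046, -0.001, 0.001], "spin": 0.1}, {"offset": [-0.046, -0.0, 0.002], "spin": 0.09}, {"offset": [-0.046, -0.001, 0.001], "spin": 0.1}, {"offset": [-0.047, -0.001, 0.001], "spin": 0.1}]
```

View pics/w_gl3.png

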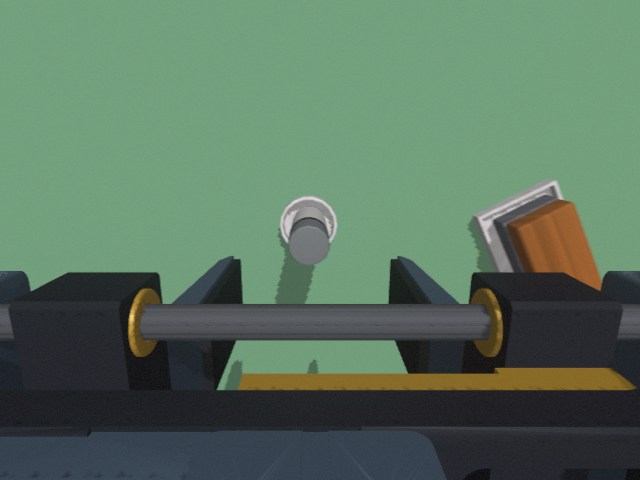

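The glue stick stands upright in its round tray (around 309,225), top at 88–89 mm. Last, the clip pot.

Request:
arm_command(motion=[{"offset": [-0.046, -0.001, 0.001], "spin": 0.1}, {"offset": [-0.046, -0.001, 0.001], "spin": 0.1}, {"offset": [-0.046, 0, 0.002], "spin": 0.09}, {"offset": [-0.046, -0.001, 0.001], "spin": 0.1}, {"offset": [-0.047, -0.001, 0.001], "spin": 0.1}], jaw=0.091)

```text
time_s: 27.5
ee_pos: [460.9, 95.6, 177.8]
ee_rot: [-179.8, -0.0, 101.9]
force: [0.7, -0.3, -0.4]
gripper_width: 90.8
gripper_force: 0.0
```

Request:
arm_command(motion=[{"offset": [0, 0, 0], "spin": 0}, {"offset": [0, 0, 0], "spin": 0}, {"offset": [0, 0, 0], "spin": 0}])

```text
time_s: 27.88
ee_pos: [460.8, 98.2, 179.3]
ee_rot: [-179.9, -0.0, 102.1]
force: [-0.4, 0.1, -0.2]
gripper_width: 91.1
gripper_force: 0.0
```

```bash
python3 wl.py cp1 clip_pot 35 60;  python3 plan.py 461 96.5 32 102 lin
```

```text
[{'bbox': [279.6, 194.3, 355.3, 271.9], 'score': 0.69}]
c 461.5 97.3 size 58.8 58.6 long 14.1 z [45.6 47.3 48.6]
t 27.98 at [461.1  98.2 179.7] [-1.7997e+02 -1.0000e-02  1.0214e+02] w 90.9 F [0.1 0.5 0.2]
[{"offset": [-0.001, -0.0, 0.049], "spin": 0.0}, {"offset": [-0.0, -0.0, 0.049], "spin": 0.0}, {"offset": [-0.001, -0.0, 0.05], "spin": 0.0}]
```

Request:
arm_command(motion=[{"offset": [-0.001, 0, 0.05], "spin": 0}, {"offset": [0, 0, 0.05], "spin": 0}, {"offset": [0, 0, 0.033], "spin": 0}, {"offset": [0, 0, 0.015], "spin": 0}, {"offset": [0, 0, 0], "spin": 0}])

```text
time_s: 28.6
ee_pos: [460.7, 96.7, 31.0]
ee_rot: [-179.8, -0.0, 102.1]
force: [-0.0, -0.2, -0.3]
gripper_width: 90.8
gripper_force: 0.0
```

Request:
arm_command(motion=[{"offset": [0, 0, 0], "spin": 0}, {"offset": [0, 0, 0], "spin": 0}, {"offset": [0, 0, 0], "spin": 0}, {"offset": [0, 0, 0], "spin": 0}, {"offset": [0, 0, 0], "spin": 0}], jaw=0.04, newtons=18)

```text
time_s: 29.22
ee_pos: [462.0, 96.3, 32.5]
ee_rot: [179.9, -0.0, 102.0]
force: [-0.8, 0.9, 5.7]
gripper_width: 59.3
gripper_force: 18.0
```

Request:
arm_command(motion=[{"offset": [0, 0, 0], "spin": 0}, {"offset": [0, 0, 0], "spin": 0}, {"offset": [0, 0, 0], "spin": 0}])

```text
time_s: 29.6
ee_pos: [462.0, 96.3, 32.5]
ee_rot: [179.9, -0.0, 102.0]
force: [-0.9, -0.1, 4.5]
gripper_width: 59.8
gripper_force: 18.0
```

Request:
arm_command(motion=[{"offset": [0, 0, -0.03], "spin": 0}, {"offset": [0, 0, -0.05], "spin": 0}, {"offset": [0, 0, -0.03], "spin": 0}, {"offset": [0, 0, 0], "spin": 0}])

```text
time_s: 30.1
ee_pos: [462.9, 96.4, 143.5]
ee_rot: [179.7, 0.0, 102.0]
force: [0.1, -0.1, -3.2]
gripper_width: 59.5
gripper_force: 18.0
```

```bash
python3 plan.py 657.8 136 140 102
```

```text
t 30.1 at [462.9  96.4 143.5] [1.7973e+02 1.0000e-02 1.0203e+02] w 59.5 F [ 0.1 -0.1 -3.2]
[{"offset": [-0.0, 0.05, 0.001], "spin": 0.0}, {"offset": [-0.001, 0.049, 0.001], "spin": 0.0}, {"offset": [-0.0, 0.05, 0.001], "spin": 0.0}, {"offset": [-0.001, 0.05, 0.001], "spin": 0.0}]
```

Request:
arm_command(motion=[{"offset": [0, 0.05, 0.001], "spin": 0}, {"offset": [-0.001, 0.05, 0], "spin": 0}, {"offset": [0, 0.05, 0], "spin": 0}, {"offset": [-0.001, 0.05, 0], "spin": 0}, {"offset": [0, 0, 0], "spin": 0}])

```text
time_s: 30.72
ee_pos: [659.5, 136.2, 136.9]
ee_rot: [-179.8, -0.0, 102.0]
force: [-0.8, -0.4, -1.4]
gripper_width: 59.7
gripper_force: 18.0
```

Request:
arm_command(motion=[{"offset": [0, 0, 0], "spin": 0}, {"offset": [0, 0, 0], "spin": 0}, {"offset": [0, 0, 0], "spin": 0}])

```text
time_s: 31.1
ee_pos: [656.8, 135.8, 141.1]
ee_rot: [-180.0, -0.0, 102.0]
force: [0.7, 0.2, -1.0]
gripper_width: 59.6
gripper_force: 18.0
```

```bash
python3 - <<'E'
from h import *
im,d=env.grab_frame('wrist'); cv2.imwrite('pics/ct2.png',im)
E
python3 plan.py 657.8 136 140 102 lin
```

```text
t 31.15 at [657.1 135.9 141.3] [179.99  -0.   102.04] w 59.7 F [ 0.1  0.6 -0.7]
[{"offset": [-0.0, 0.001, 0.001], "spin": 0.0}]
```

View pics/ct2.png

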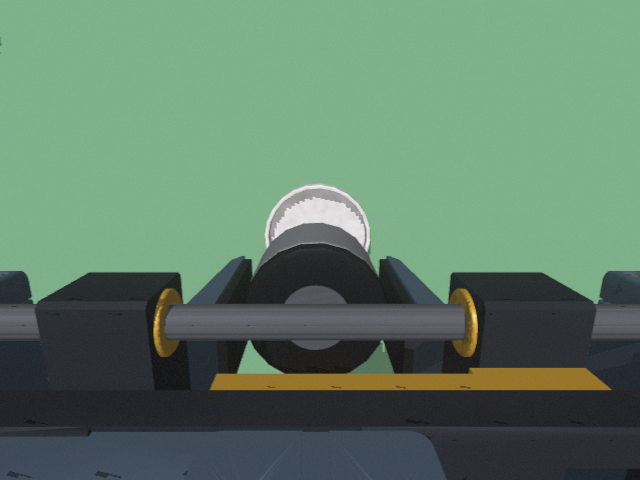

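```bash
python3 - <<'E'
from h import *
st=env.state(); C=cam('wrist',st); p=st['ee_pos']; R=rpy(st['ee_rot'])
f=lambda c,r,z:(R.T@(P(C,c,r,z)-p)).round(1)
print('tray',f(317.5,185,12),f(265,233,12),f(370,233,12),'pot far bottom',f(315,223.5,p[2]-32.5),'top near edge',f(316,376,p[2]+15.5))
E
```

```text
tray [ 38.7   1.3 129.3] [  1.9 -39.1 129.3] [  2.   41.8 129.3] pot far bottom [29.3 -0.6 32.5] top near edge [-25.9  -0.2 -15.5]
```

Request:
arm_command(motion=[{"offset": [-0.002, 0.001, 0.045], "spin": 0}, {"offset": [0, 0, 0.04], "spin": 0}, {"offset": [0, 0, 0.012], "spin": 0}, {"offset": [0, 0, 0.005], "spin": 0}, {"offset": [0, 0, 0], "spin": 0}])

```text
time_s: 31.78
ee_pos: [660.0, 134.5, 40.3]
ee_rot: [179.9, -0.0, 102.0]
force: [-0.5, 1.1, -1.4]
gripper_width: 59.8
gripper_force: 18.0
```

Request:
arm_command(motion=[{"offset": [0, 0, 0.002], "spin": 0}, {"offset": [0, 0, 0], "spin": 0}, {"offset": [0, 0, 0], "spin": 0}, {"offset": [0, 0, 0], "spin": 0}])

```text
time_s: 32.28
ee_pos: [659.2, 134.3, 37.1]
ee_rot: [180.0, -0.0, 102.0]
force: [0.6, 0.1, -1.2]
gripper_width: 59.6
gripper_force: 18.0
```

Request:
arm_command(motion=[{"offset": [0, 0, 0.001], "spin": 0}, {"offset": [0, 0, 0.001], "spin": 0}, {"offset": [0, 0, 0], "spin": 0}, {"offset": [0, 0, 0], "spin": 0}])

```text
time_s: 32.78
ee_pos: [659.1, 134.3, 35.5]
ee_rot: [180.0, -0.0, 102.0]
force: [-1.6, -1.3, 4.0]
gripper_width: 59.8
gripper_force: 18.0
```

Request:
arm_command(motion=[{"offset": [0, 0, 0], "spin": 0}, {"offset": [0, 0, 0], "spin": 0}, {"offset": [0, 0, 0], "spin": 0}, {"offset": [0, 0, 0], "spin": 0}, {"offset": [0, 0, 0], "spin": 0}], jaw=0.09)

```text
time_s: 33.4
ee_pos: [659.1, 134.3, 34.8]
ee_rot: [180.0, -0.0, 102.0]
force: [0.7, 0.1, -0.3]
gripper_width: 90.0
gripper_force: 0.0
```

Request:
arm_command(motion=[{"offset": [0, 0, -0.03], "spin": 0}, {"offset": [0, 0, -0.05], "spin": 0}, {"offset": [0, -0.03, -0.05], "spin": 0}, {"offset": [0, -0.05, -0.03], "spin": 0}, {"offset": [0, -0.05, 0], "spin": 0}])

```text
time_s: 34.02
ee_pos: [532.3, 107.2, 197.9]
ee_rot: [179.6, 0.0, 102.0]
force: [-0.2, -0.1, 0.5]
gripper_width: 90.4
gripper_force: 0.0
```

Request:
arm_command(motion=[{"offset": [0, -0.05, 0], "spin": 0}, {"offset": [0, -0.05, 0], "spin": 0}, {"offset": [0, -0.03, 0], "spin": 0}, {"offset": [0, 0, 0], "spin": 0}, {"offset": [0, 0, 0], "spin": 0}])

```text
time_s: 34.65
ee_pos: [406.0, 80.3, 195.4]
ee_rot: [179.9, -0.0, 102.0]
force: [-0.2, -0.4, -0.5]
gripper_width: 89.9
gripper_force: 0.0
```

```bash
python3 - <<'E'
from h import *
im,d=env.grab_frame('top'); cv2.imwrite('pics/topend.png',im)
E
```

```text
(no output)
```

View pics/topend.png

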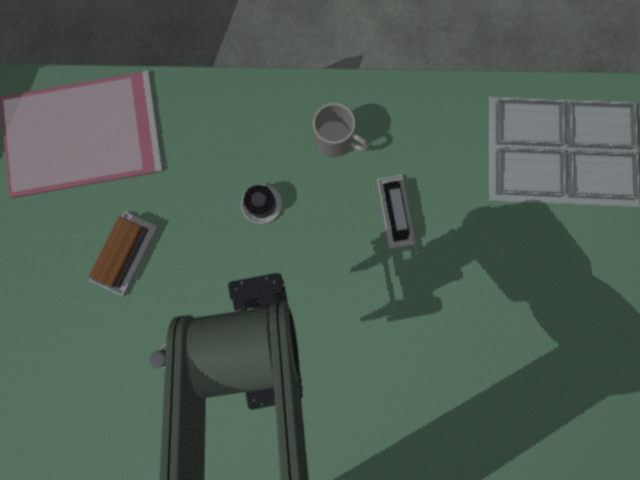

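The final view shows the eraser (118,253), stapler (397,211), glue stick (157,359) and clip pot (260,202) each in its tray. The mug is unmoved at (334,130).

```bash
python3 -c "
from workcell import env
print(env.job_done())"
```

```text
the job is handed in; nothing more can be done
None
```

The eraser, stapler, glue stick and clip pot each stand upright in their own trays and have been let go, the mug was left untouched, and the job was handed in at about 35 s.

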